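# Fit the keyed chuck into the trimming wheel's hub

### The job

Lift the loose dust cap off the hub of the trimming wheel and set it down (do not drop it) upright, open side down, on the table clear of the wheel. Then take the chuck from its wooden stand, put its shaft into the hub, turn it until the key slips into the keyway and push it fully home, its flange seated on the hub. Finish while still gripping the chuck and pressing it down firmly, with some 10 to 20 N; do not disturb the drying clay pieces.

Things in the scene. Friction and masses are not known exactly. Their poses are not given: they have to be found in the camera images.
- wheel: Trimming wheel, fixed to the table: grey housing 210 (x) x 180 (y) x 60 mm high; from the middle of its top a steel hub of about 44 mm diameter stands up another 34 mm. The hub does not turn. Origin: centre of the underside, at table level; z up, on the hub's axis; x points from the hub's axis along the keyway.
- hub_mouth (a point): Centre of the hub's bore at the hub's flat top face, 94 mm above the table; axes as wheel. Bore 23 mm diameter, 34 mm deep. The keyway is an 8 mm wide slot in the hub's wall, full depth and open to the outside, on the +x side only; two straight cheeks beside it stick out to 24 mm from the axis.
- cap: Loose grey plastic dust cap (about 80 g) that starts over the hub, standing on the housing: an upside-down cup of 64 mm outer diameter, 3 mm wall, 45 mm high, with a knob on top, 24 mm diameter and 25 mm tall. It must be lifted at least 36 mm to clear the hub. Origin: centre of its open underside; z up towards the knob.
- cap_knob (a point): On the cap's axis, half-way up the knob, 58 mm above the cap's underside.
- stand: Wooden stand block, fixed to the table, 90 x 90 x 40 mm high, with an upright hole of 34 mm diameter in its middle in which the chuck's shaft hangs loosely. Origin: centre of its underside.
- chuck: Loose aluminium chuck (about 350 g) upright in the stand. Bottom up: steel shaft 20 mm diameter, 32 mm long, nose tapered over the lowest 5 mm to 13 mm; flange 52 mm diameter, 6 mm thick; round grip 40 mm diameter, from 38 to 78 mm. Origin: centre of the shaft's lower end; z up; x towards the key. Home: x along the wheel's x, flange on the hub.
- chuck_seat (a point): On the chuck's axis at the flange's underside, 32 mm above the shaft's lower end; meets hub_mouth when home.
- chuck_key (a point): Middle of the key's lower end, 12 mm above the shaft's lower end. Key: on the shaft's +x side, 6 mm wide, out to 15 mm from the axis, from here up to the flange. If misaligned it lands on the hub's face with the nose 12 mm deep and 20 mm to go. A lug on the flange's rim, out to 33 mm from the axis, points the same way.
- dish: Bystander: round drying clay plate, 124 mm diameter, 24 mm high; origin at the centre of its underside. Leave alone.
- bowl: Bystander: small drying clay bowl, 84 mm diameter, 40 mm high; origin at the centre of its underside. Leave alone.
- heart: Bystander: flat clay heart, about 85 mm wide, 10 mm thick; origin near its middle, on its underside. Leave alone.

How it is judged:
By the outcome, as a careful person would: the job done as asked, in the order asked, and still so for the second after the job is handed in, while the arm keeps its last pose, push and grip.
It also fails if it takes over 72 s, if anything falls off the work surface, if the arm or the gripper's body presses on something with over 40 N, if the wrist force passes 120 N, or if a joint passes its speed limit or range.

### The arm

A 6-joint arm with a two-finger parallel gripper is mounted at the origin on the work surface. World frame = base frame: x ahead of the robot, y to its left, z up, the work surface at z = 0. Lengths are in m, angles in degrees, forces in N, time in s.
With the tool pointing down it reaches from about 0.35 to 0.85 m from the base axis. Payload 8.1 kg.
Tool frame: the origin (TCP) lies at the very end of the fingers, on their centre line; the grasp point (between the pads) lies 19 mm behind it; x points along the fingers, y is the direction in which the jaws open and shut, and the axes are right-handed (so a half turn about x gives the same grasp; the last joint's range is limited). The gripper opens to 85 mm and grips with 20 to 120 N. Pads are 22 mm wide; open, the fingers measure 114 mm over their backs; the gripper's body (76 mm by 85 mm) begins 54 mm behind the grasp point. The pads swing forward as they close: fully open they stand 13 mm farther back than shut.
Start: joints at [-80.409, 7.471, 85.268, -0, 87.261, -4.893], TCP at [0.15, -0.581, 0.231] pointing down, gripper open.
Joint ranges: [-169.43, 169.43], [-51.17, 129.36], [1.28, 143.12], [-76.62, 256.62], [0, 156.53], [-152.29, 152.29]. Speed limits (degrees/s): [136.94, 136.94, 159.86, 180, 180, 180].

### API

Orientations are given as a 3x3 rotation matrix whose columns are the frame's x, y, z axes.
In Python, from station import bot, optics, job_done gives the robot as it stands. The module is installed in compiled form; this text tells all that it offers.
- The arm moves only by the shell command python3 -m handwheel 'ROWS'. ROWS is JSON, one flat list of numbers, 5 for each row, row after row: the shift along the tool's x, y, z in cm, then the turn about the tool's x in degrees, then the closure, from -1 (fully open) to 1 (shut). A call has exactly 8 rows; each row shifts and turns the commanded pose from where the row before left it, along the tool's axes as they then stand; what a row does not reach is not made up. A row lasts 1/10 s, in which the tool goes at most 50 mm and 8.59 degrees, less where a joint would pass 70% of its speed; a pose out of reach is approached as far as the arm can. A call is refused whole if a number of a shift passes 5 or a number of a turn 8.59, either way. A call with a gripper value outside its range is refused whole. The fingers move at their own pace and stop on an object; the grip force is fixed at half the most. Time passes only in rows, so rows that do not move let the fingers close, or fill a call up. It gives the time, the measured TCP pose, the force and the opening at its end, in the units of the state.
- bot.observe(): the state, without advancing time (a new reading comes with each control period).
- optics.grab_frame(name): name is "side" or "top"; returns the picture (400x640x3 uint8, red, green, blue); there is no depth.
- optics.camera_params(name): a dict with "K" (3x3 intrinsics, pixels), "rvec" (rotation vector, rad) and "tvec" (3), from world to camera coordinates, as OpenCV has them. Camera axes: x right, y down, z forward; pixel columns grow to the right and rows downward; lengths in m; the calibration is good to about 2 mm. A picture is of the moment at which its call begins. camera_params takes no time and is no camera call.
- job_done(): hands the job in, once; it reports no verdict.
The state is a dict: "clock": time; "joint_positions": joint angles; "dq": joint speeds; "joint_efforts": joint torques, N m; "position": TCP position; "ee_rot": TCP orientation; "ft_force": force on the tool from outside, world axes, zero at the start; "moment": the same for the moment, N m; "finger_gap": opening from 0.0 (shut) to 1.0 (fully open).
Only numpy, scipy, OpenCV 4.12 (cv2) and the standard library are available. Lean on these libraries where they do the work, as an engineer would, in place of code of your own. Each camera call takes 0.05 s, during which the arm holds its last target.

## Working session

There is one attempt and no reset: what is moved stays moved. The work goes in short steps, Python scripts to look and compute and a shell command to move; the robot and the scene stay as the last step left them, time stands still between calls to the robot, and variables do not carry over. Pictures are saved under pics/ and viewed, and the job is handed in when it is done.

```bash
mkdir -p pics; python3 - <<'E'
from station import bot, optics
import cv2
for n in("side","top"):
    f=optics.grab_frame(n); cv2.imwrite(f"pics/{n}0.png",f[:,:,::-1]); p=optics.camera_params(n); print(n,p)
s=bot.observe(); print(s)
E
```

```text
side {'K': array([[425.05615482,   0.        , 320.04479639],
       [  0.        , 425.05615482, 197.65239455],
       [  0.        ,   0.        ,   1.        ]]), 'rvec': array([ 0.42229876, -2.56705946,  1.48839774]), 'tvec': array([0.56115237, 0.19109217, 0.74477948])}
top {'K': array([[370.88913698,   0.        , 320.86365274],
       [  0.        , 370.88913698, 202.37395669],
       [  0.        ,   0.        ,   1.        ]]), 'rvec': array([ 1.95198209, -2.28160932,  0.23610051]), 'tvec': array([0.08441391, 0.62697963, 0.63201451])}
{'clock': 0.1, 'joint_positions': array([-8.04077123e+01,  7.51139156e+00,  8.53238681e+01,  8.11874543e-04,
        8.72609981e+01, -4.89350717e+00]), 'dq': array([ 0.06018941, -0.02480785, -0.0933165 ,  0.04163623, -0.02044393,
       -0.03916395]), 'joint_efforts': array([ 2.39864530e-04, -5.70955467e+01, -5.01940048e+01, -1.58733164e-04,
        8.26229341e-03,  2.09948394e-05]), 'position': array([ 0.15002305, -0.5804287 ,  0.23033502]), 'ee_rot': array([[-2.65994976e-04,  2.50139078e-01, -9.68209880e-01],
       [ 1.65888292e-03, -9.68208471e-01, -2.50139170e-01],
       [-9.99998589e-01, -1.67268260e-03, -1.57412855e-04]]), 'ft_force': array([-1.4373225 ,  0.34219566, -0.05454628]), 'moment': array([-0.03359256,  0.00091406, -0.02997285]), 'finger_gap': 1.0048751562461768}
```

View pics/side0.png

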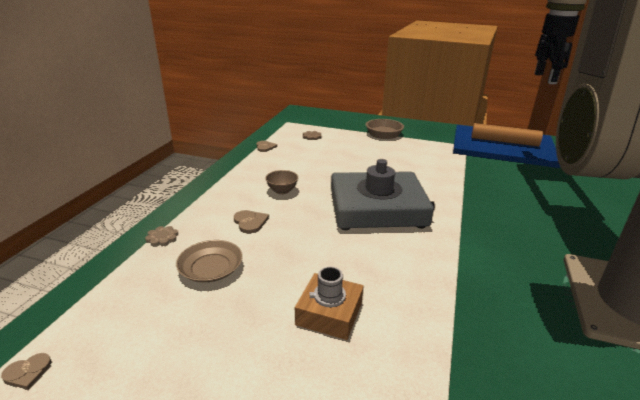

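View pics/top0.png

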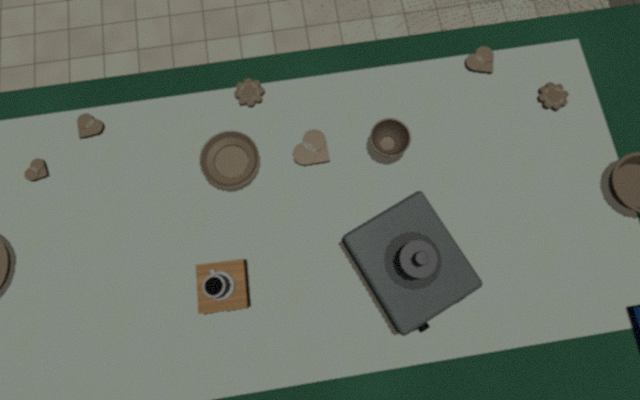

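The side view shows the wheel with its cap at about (380,190) and the stand with the chuck at (330,295). In the top view the wheel hub is at about (418,258), the stand at (222,286), and the dish, heart and bowl lie along the row at about 150. I'll enlarge these.

```bash
cat > h.py <<'E'
import cv2, numpy as np
from station import bot, optics
def P(n):
    p=optics.camera_params(n); return p['K'],cv2.Rodrigues(np.array(p['rvec']))[0],np.array(p['tvec'])
def onz(n,uv,z):
    K,R,t=P(n); d=R.T@np.linalg.solve(K,[uv[0],uv[1],1]); c=-R.T@t
    return c+d*(z-c[2])/d[2]
def proj(n,X):
    K,R,t=P(n); q=K@(R@np.asarray(X,float)+t); return q[:2]/q[2]
def tri(a,b): # a: side uv, b: top uv
    A=[];B=[]
    for n,uv in(("side",a),("top",b)):
        K,R,t=P(n); d=R.T@np.linalg.solve(K,[uv[0],uv[1],1]); d/=np.linalg.norm(d); c=-R.T@t
        M=np.eye(3)-np.outer(d,d); A.append(M);B.append(M@c)
    return np.linalg.solve(sum(A),sum(B))
def crop(img,x0,y0,x1,y1,s,fn,grid=10):
    c=img[y0:y1,x0:x1,::-1]; c=cv2.resize(c,None,fx=s,fy=s,interpolation=cv2.INTER_CUBIC)
    for x in range((x0//grid+1)*grid,x1,grid):
        cv2.line(c,((x-x0)*s,0),((x-x0)*s,6),(0,0,255),1); cv2.putText(c,str(x),((x-x0)*s+1,16),0,.35,(0,0,255),1)
    for y in range((y0//grid+1)*grid,y1,grid):
        cv2.line(c,(0,(y-y0)*s),(6,(y-y0)*s),(0,0,255),1); cv2.putText(c,str(y),(8,(y-y0)*s+4),0,.35,(0,0,255),1)
    cv2.imwrite(fn,c)
E
python3 - <<'E'
from h import *
s=cv2.imread("pics/side0.png")[:,:,::-1]; t=cv2.imread("pics/top0.png")[:,:,::-1]
crop(s,320,150,450,235,6,"pics/s_wheel.png"); crop(t,335,185,490,340,4,"pics/t_wheel.png")
crop(s,285,255,375,340,7,"pics/s_st.png"); crop(t,185,250,260,320,8,"pics/t_st.png")
for n in("side","top"):
    K,R,tt=P(n); print(n,-R.T@tt)
E
```

```text
side [0.36994338 0.70016915 0.52821372]
top [0.49392129 0.01033627 0.74539012]
```

View pics/s_wheel.png

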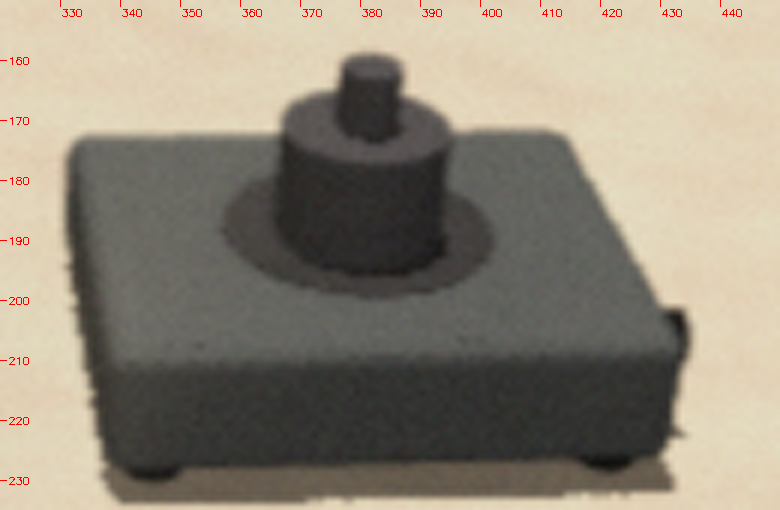

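View pics/t_wheel.png

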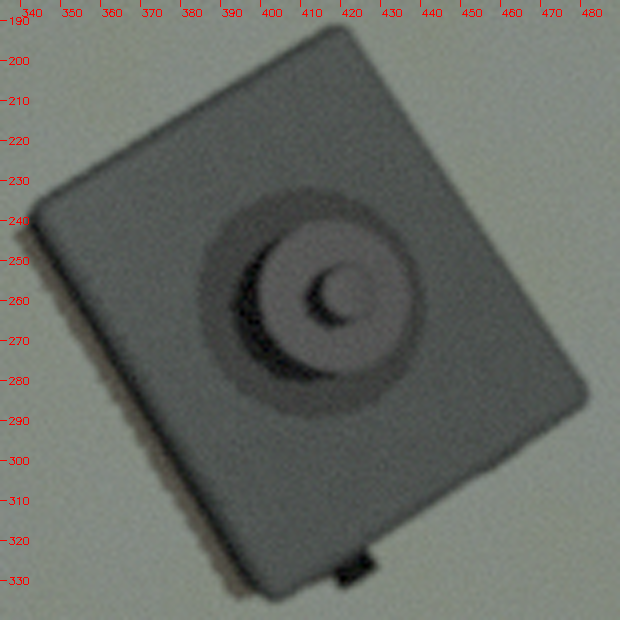

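View pics/s_st.png

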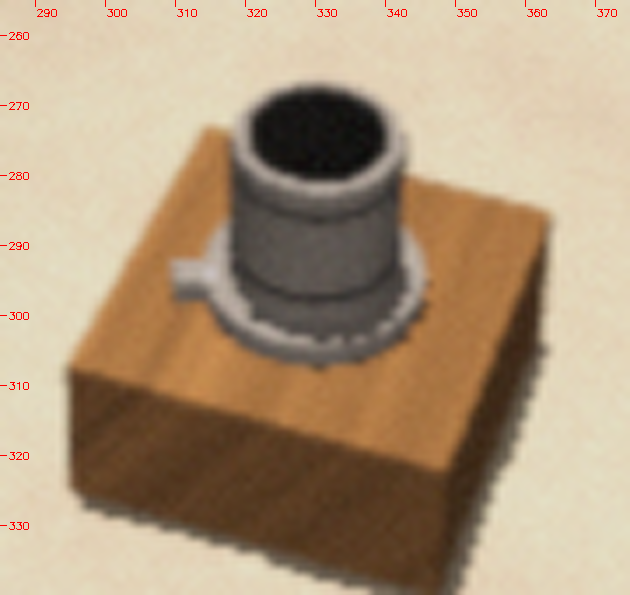

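View pics/t_st.png

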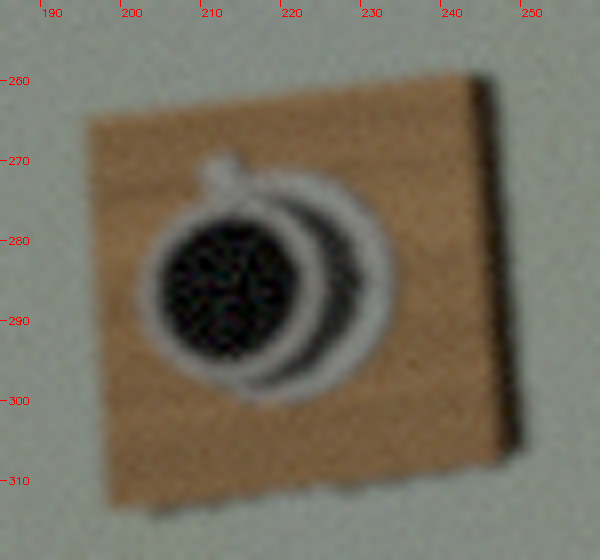

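```bash
python3 - <<'E'
from h import *
np.set_printoptions(precision=4,suppress=True)
print("knob top tri",tri((382,161),(421.5,257.7)),"onz .13",onz("top",(421.5,257.7),.13),onz("side",(382,161),.13))
print("cap top",onz("top",(418.7,259.2),.105))
print("chuck rim",tri((330.7,274.7),(213.7,286)),onz("top",(213.7,286),.086),onz("side",(330.7,274.7),.086))
c=onz("top",(219.9,285.8),.046);l=onz("top",(212.5,270.6),.045);print("flange",c,"lug",l,np.degrees(np.arctan2(*(l-c)[1::-1])), np.hypot(*(l-c)[:2]))
cs=[onz("top",q,.06) for q in ((419.5,190),(340,235.5),(404,335),(482.5,285))]
for q in cs: print("wheelcorner",q)
print("mid",sum(cs)/4)
e=cs[0]-cs[3];print("e03",np.hypot(*e[:2]),np.degrees(np.arctan2(e[1],e[0])));e=cs[1]-cs[2];print(np.hypot(*e[:2]),np.degrees(np.arctan2(e[1],e[0])));e=cs[0]-cs[1];print(np.hypot(*e[:2]),np.degrees(np.arctan2(e[1],e[0])))
st=[onz("top",q,.04) for q in ((196.3,265),(244,259),(248.5,307),(198.5,313))]
print("stand",sum(st)/4,st)
for n,q in dict(dish=(230,160),bowl=(390,138),heart=(313,149)).items(): print(n,onz("top",q,.02))
E
```

```text
knob top tri [ 0.5012 -0.1606  0.1299] onz .13 [ 0.5017 -0.1605  0.13  ] [ 0.5006 -0.1605  0.13  ]
cap top [ 0.5002 -0.1621  0.105 ]
chuck rim [0.5106 0.1939 0.0848] [0.5105 0.1936 0.086 ] [0.5103 0.1953 0.086 ]
flange [0.5101 0.1934 0.046 ] lug [0.5397 0.2044 0.045 ] 20.47087579618725 0.03157523013774822
wheelcorner [ 0.628  -0.2028  0.06  ]
wheelcorner [ 0.5659 -0.0391  0.06  ]
wheelcorner [ 0.3754 -0.1213  0.06  ]
wheelcorner [ 0.4376 -0.2786  0.06  ]
mid [ 0.5017 -0.1605  0.06  ]
e03 0.20495499602325618 21.705456339905925
0.20741054417391366 23.3447849100511
0.17513792248978194 -69.2109996758375
stand [0.5099 0.1914 0.04  ] [array([0.555 , 0.2348, 0.04  ]), array([0.5522, 0.1453, 0.04  ]), array([0.4643, 0.147 , 0.04  ]), array([0.468 , 0.2385, 0.04  ])]
dish [0.7574 0.1545 0.02  ]
bowl [ 0.7539 -0.1779  0.02  ]
heart [ 0.7547 -0.0166  0.02  ]
```

Both views agree: knob at (0.501,-0.161), chuck at (0.510,0.194) with its lug at about 20°, and the housing's long axis at about 22.5°. The keyway's sense (22.5° or 202.5°) should show once the cap is off. I'll approach the knob first.

```bash
cat >> h.py <<'E'
def togo(X,yaw=None):
    s=bot.observe(); R=s['ee_rot']; d=R.T@(np.array(X)-s['position'])*100
    y=np.degrees(np.arctan2(R[1,1],R[0,1])); 
    print("t%.2f pos"%s['clock'],np.round(s['position'],4),"yaw %.2f"%y,"F",np.round(s['ft_force'],1),"gap %.3f"%s['finger_gap'],"j6 %.1f"%s['joint_positions'][5],"tilt",np.round(R[:2,0],4))
    print("cm along tool:",np.round(d,2), "" if yaw is None else "turn %.2f"%(-((yaw-y+180)%360-180)))
E
python3 -c "
from h import *
togo([.5012,-.161,.2])"
python3 -m handwheel '[0,-2,-2.8,0,-1, 0,-2,-2.8,0,-1, 0,-2,-2.8,0,-1, 0,-2,-2.8,0,-1, 0,-2,-2.8,0,-1, 0,-2,-2.8,0,-1, 0,-2,-2.8,0,-1, 0,-2,-2.8,0,-1]'
python3 -m handwheel '[0,-2,-2.8,0,-1, 0,-2,-2.8,0,-1, 0,-2,-2.8,0,-1, 0,-2,-2.8,0,-1, 0,-2,-2.8,0,-1, 0,-2,-2.8,0,-1, 0,-1,-1.4,0,-1, 0,0,0,0,-1]'
python3 -c "
from h import *
togo([.5012,-.161,.15])"
```

```text
t0.10 pos [ 0.15   -0.5804  0.2303] yaw -75.51 F [-1.4  0.3 -0.1] gap 1.005 j6 -4.9 tilt [-0.0003  0.0017]
cm along tool: [  3.09 -31.82 -44.49] 
clock: 0.9
position: [0.3275, -0.3686, 0.2309]
ee_rot: [[-0.0, 0.25, -0.968], [0.001, -0.968, -0.25], [-1.0, -0.001, 0.0]]
ft_force: [0.6, -1.3, -0.8]
finger_gap: 0.998
clock: 1.7
position: [0.4715, -0.1966, 0.2307]
ee_rot: [[-0.001, 0.253, -0.967], [0.001, -0.967, -0.253], [-1.0, -0.001, 0.0]]
ft_force: [0.2, 0.1, -0.2]
finger_gap: 0.999
t1.70 pos [ 0.4715 -0.1966  0.2307] yaw -75.34 F [ 0.2  0.1 -0.2] gap 0.999 j6 46.9 tilt [-0.0006  0.001 ]
cm along tool: [ 8.08 -2.69 -3.78]
```

```bash
python3 -m handwheel '[0,-1,-1.3,0,-1, 0,-1,-1.3,0,-1, 2,-0.7,-1.2,0,-1, 3,0,0,0,-1, 3,0,0,0,-1, 0,0,0,0,-1, 0,0,0,0,-1, 0,0,0,0,-1]'
python3 -c "
from h import *
togo([.5012,-.161,.105])
f=optics.grab_frame('side');crop(f,320,110,450,215,6,'pics/s1.png')
f=optics.grab_frame('top');crop(f,340,180,500,320,5,'pics/t1.png')"
```

```text
clock: 2.5
position: [0.5015, -0.1639, 0.1533]
ee_rot: [[0.002, 0.25, -0.968], [-0.001, -0.968, -0.25], [-1.0, 0.002, -0.002]]
ft_force: [0.2, 0.7, 0.2]
finger_gap: 0.998
t2.50 pos [ 0.5015 -0.1639  0.1533] yaw -75.55 F [0.2 0.7 0.2] gap 0.998 j6 51.9 tilt [ 0.0023 -0.0011]
cm along tool: [ 4.83 -0.29 -0.03]
```

View pics/s1.png

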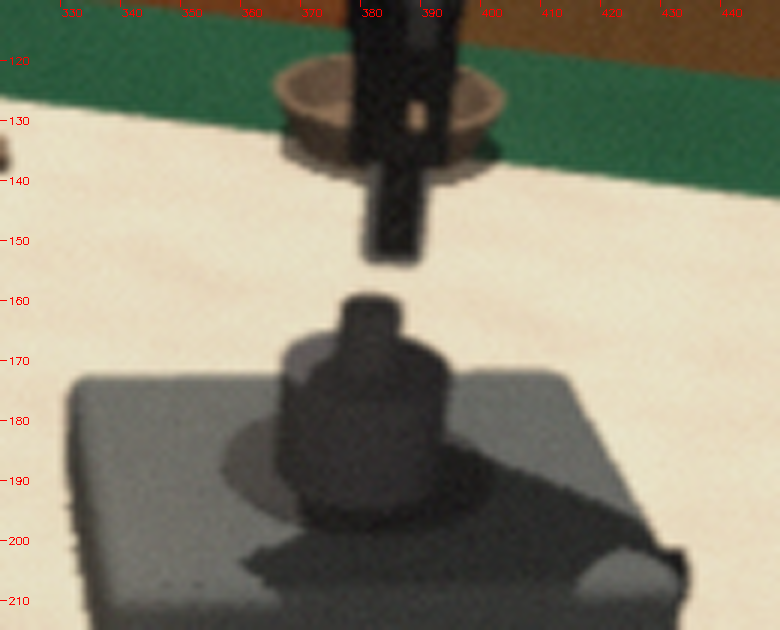

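View pics/t1.png

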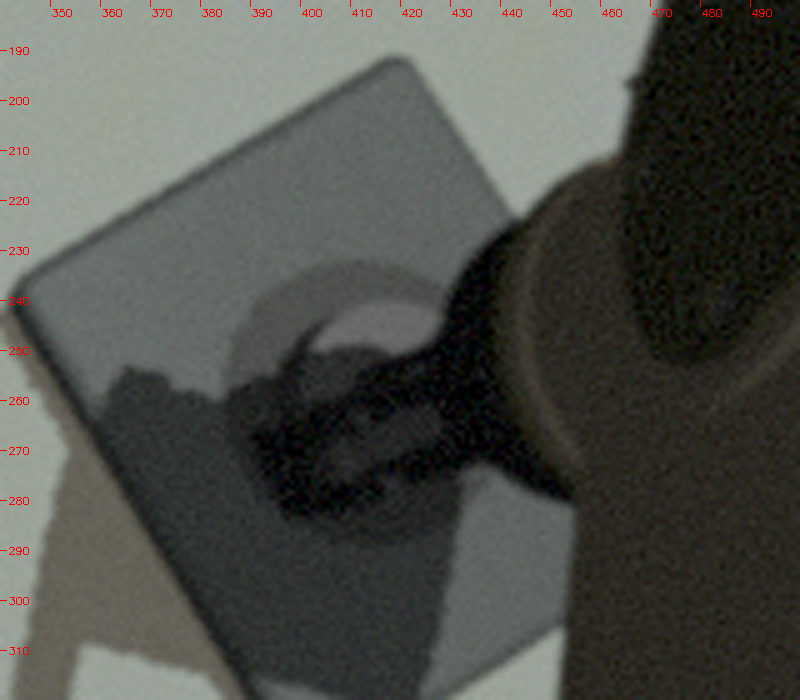

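Side view: the near finger's tip is at about (386,153) and the knob top at (382,161). I'll compare that with where the TCP should project.

```bash
python3 -c "
from h import *
s=bot.observe(); p=s['position'];y=s['ee_rot'][:,1]
for sg in(-1,1): print(proj('side',p+[0,0,.013]+sg*y*.05),proj('side',p+[0,0,.013]+sg*y*.042))
print(proj('side',[.5012,-.161,.13]))"
```

```text
[384.78682633 154.5482936 ] [384.53054629 152.98109701]
[381.84542399 136.56111109] [382.06134589 137.88151074]
[381.7938187  160.86799835]
```

The prediction matches to within about 1 px. Descend, grip and lift slightly.

```bash
python3 -m handwheel '[1,-0.29,0,0,-1, 1,0,0,0,-1, 1,0,0,0,-1, 1,0,0,0,-1, 0.5,0,0,0,-1, 0.2,0,0,0,-1, 0,0,0,0,-1, 0,0,0,0,-1]'
python3 -c "
from h import *
togo([.5012,-.161,.105])"
```

```text
clock: 3.4
position: [0.5002, -0.1603, 0.1047]
ee_rot: [[0.001, 0.25, -0.968], [-0.0, -0.968, -0.25], [-1.0, 0.0, -0.0]]
ft_force: [-0.2, 0.3, -0.1]
finger_gap: 1.001
t3.40 pos [ 0.5002 -0.1603  0.1047] yaw -75.52 F [-0.2  0.3 -0.1] gap 1.001 j6 52.2 tilt [ 0.0005 -0.0002]
cm along tool: [-0.03  0.09 -0.07]
```

```bash
python3 -m handwheel '[0,0,0,0,1, 0,0,0,0,1, 0,0,0,0,1, 0,0,0,0,1, 0,0,0,0,1, 0,0,0,0,1, 0,0,0,0,1, 0,0,0,0,1]'
python3 -c "
from h import *
togo([.5012,-.161,.105])"
```

```text
clock: 4.2
position: [0.5007, -0.1605, 0.1053]
ee_rot: [[0.002, 0.25, -0.968], [-0.001, -0.968, -0.25], [-1.0, 0.001, -0.001]]
ft_force: [-0.1, -0.6, 5.7]
finger_gap: 0.256
t4.20 pos [ 0.5007 -0.1605  0.1053] yaw -75.52 F [-0.1 -0.6  5.7] gap 0.256 j6 52.2 tilt [ 0.0017 -0.0008]
cm along tool: [ 0.03  0.06 -0.04]
```

```bash
python3 -m handwheel '[-0.5,0,0,0,1, -1,0,0,0,1, -1,0,0,0,1, -1,0,0,0,1, -1,0,0,0,1, -1,0,0,0,1, -1.5,0,0,0,1, 0,0,0,0,1]'
python3 -c "
from h import *
togo([.42,.03,.175])
f=optics.grab_frame('side');crop(f,310,90,450,215,5,'pics/s2.png')"
```

```text
clock: 5.0
position: [0.5015, -0.1608, 0.1774]
ee_rot: [[0.004, 0.25, -0.968], [-0.002, -0.968, -0.25], [-1.0, 0.003, -0.004]]
ft_force: [-0.1, -1.0, -0.1]
finger_gap: 0.26
t5.00 pos [ 0.5015 -0.1608  0.1774] yaw -75.52 F [-0.1 -1.  -0.1] gap 0.260 j6 52.2 tilt [ 0.0041 -0.0018]
cm along tool: [  0.18 -20.51   3.12]
```

View pics/s2.png

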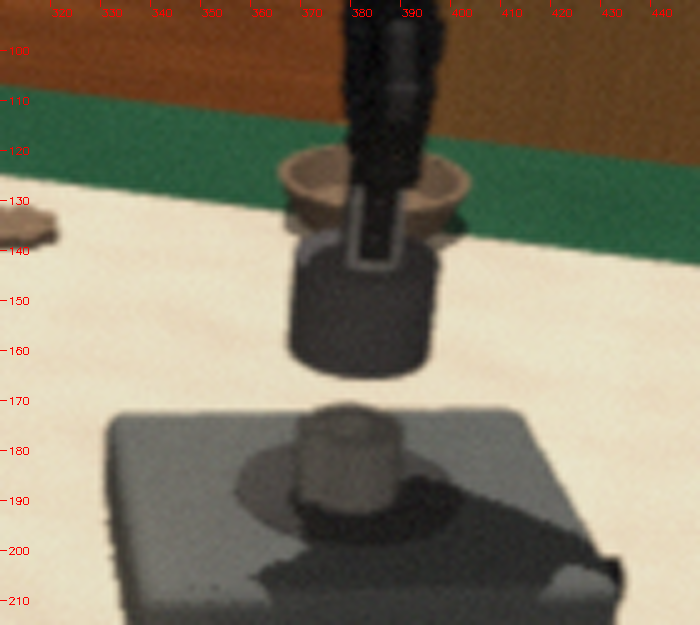

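The cap hangs in the gripper (bottom edge near y=165), and the bare hub is visible at (380,172..193). Carry the cap to (0.42,0.03).

```bash
python3 -m handwheel '[0,-2,0.2,0,1, 0,-3,0.4,0,1, 0,-3.5,0.6,0,1, 0,-3.5,0.6,0,1, 0,-3.5,0.6,0,1, 0,-3,0.5,0,1, 0,-2,0.2,0,1, 0,0,0,0,1]'
python3 -m handwheel '[1.5,0,0,0,1, 2,0,0,0,1, 2,0,0,0,1, 2,0,0,0,1, 2,0,0,0,1, 1,0,0,0,1, 0,0,0,0,1, 0,0,0,0,1]'
python3 -c "
from h import *
togo([.42,.03,.0453])
f=optics.grab_frame('side');crop(f,290,170,450,290,5,'pics/s3.png')
f=optics.grab_frame('top');crop(f,340,180,500,320,5,'pics/t3.png')"
```

```text
clock: 5.85
position: [0.4176, 0.0325, 0.1737]
ee_rot: [[-0.001, 0.253, -0.968], [0.001, -0.968, -0.253], [-1.0, -0.001, 0.001]]
ft_force: [0.8, -0.1, -0.9]
finger_gap: 0.262
clock: 6.65
position: [0.419, 0.0303, 0.0697]
ee_rot: [[0.0, 0.25, -0.968], [-0.0, -0.968, -0.25], [-1.0, 0.0, -0.0]]
ft_force: [-0.2, -0.6, -0.7]
finger_gap: 0.26
t6.65 pos [0.419  0.0303 0.0697] yaw -75.53 F [-0.2 -0.6 -0.7] gap 0.260 j6 72.7 tilt [ 0.0001 -0.0001]
cm along tool: [ 2.44  0.05 -0.09]
```

View pics/s3.png

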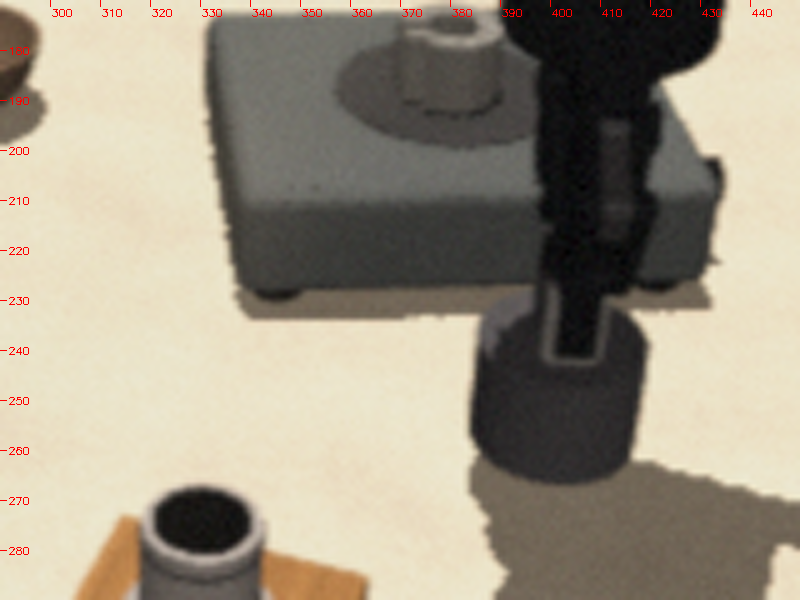

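View pics/t3.png

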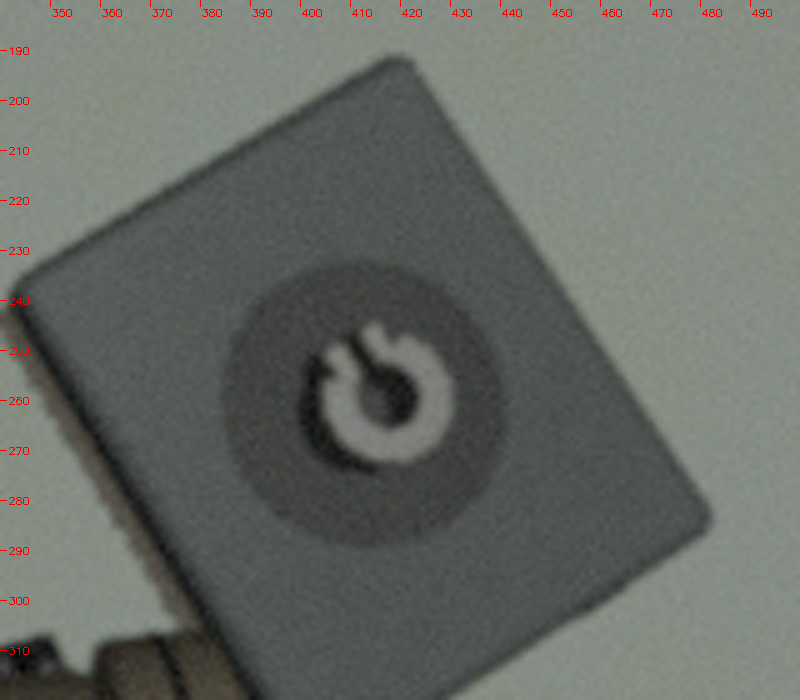

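The top view shows the keyway opening up and to the left: cheeks at about (407,249) and (415,245), bore at about (417.6,259.6). So it faces the +22° side. I'll check the numbers and the cap's tilt before setting it down.

```bash
python3 -c "
from h import *
np.set_printoptions(precision=4,suppress=True)
c=onz('top',(417.6,259.6),.094);k=onz('top',(411.6,247.2),.094);print(c,k,np.degrees(np.arctan2(*(k-c)[1::-1])),np.linalg.norm(k-c))
a=np.array([.419,.0303,0]);print('axis px',[proj('side',a+[0,0,z]) for z in(.0244,.0694,.0944)])
"
python3 -m handwheel '[0.8,0,-0.05,0,1, 0.7,0,0,0,1, 0.4,0,0,0,1, 0.2,0,0,0,1, 0.1,0,0,0,1, 0.1,0,0,0,1, 0,0,0,0,1, 0,0,0,0,1]'
python3 -c "
from h import *
togo([.42,.03,.0453])"
```

```text
[ 0.5    -0.1631  0.094 ] [ 0.5226 -0.1571  0.094 ] 14.666455223064911 0.023443775486719606
axis px [array([400.1192, 256.6744]), array([402.7655, 237.496 ]), array([404.3013, 226.3658])]
clock: 7.55
position: [0.4193, 0.0307, 0.0465]
ee_rot: [[0.0, 0.25, -0.968], [-0.0, -0.968, -0.25], [-1.0, 0.0, -0.0]]
ft_force: [-0.6, 0.6, -1.9]
finger_gap: 0.257
t7.55 pos [0.4193 0.0307 0.0465] yaw -75.51 F [-0.6  0.6 -1.9] gap 0.257 j6 72.7 tilt [ 0.0003 -0.    ]
cm along tool: [ 0.12  0.09 -0.05]
```

```bash
python3 -m handwheel '[0.05,0,0,0,1, 0.05,0,0,0,1, 0.05,0,0,0,1, 0,0,0,0,1, 0,0,0,0,1, 0,0,0,0,1, 0,0,0,0,1, 0,0,0,0,1]'
python3 -c "
from h import *
togo([.42,.03,.0453])
f=optics.grab_frame('side');crop(f,340,170,470,290,5,'pics/s4.png')"
```

```text
clock: 8.35
position: [0.4194, 0.0307, 0.0453]
ee_rot: [[0.0, 0.25, -0.968], [0.0, -0.968, -0.25], [-1.0, 0.0, -0.0]]
ft_force: [-3.2, -0.2, 6.1]
finger_gap: 0.26
t8.35 pos [0.4194 0.0307 0.0453] yaw -75.51 F [-3.2 -0.2  6.1] gap 0.260 j6 72.7 tilt [0.0003 0.    ]
cm along tool: [-0.    0.09 -0.04]
```

View pics/s4.png

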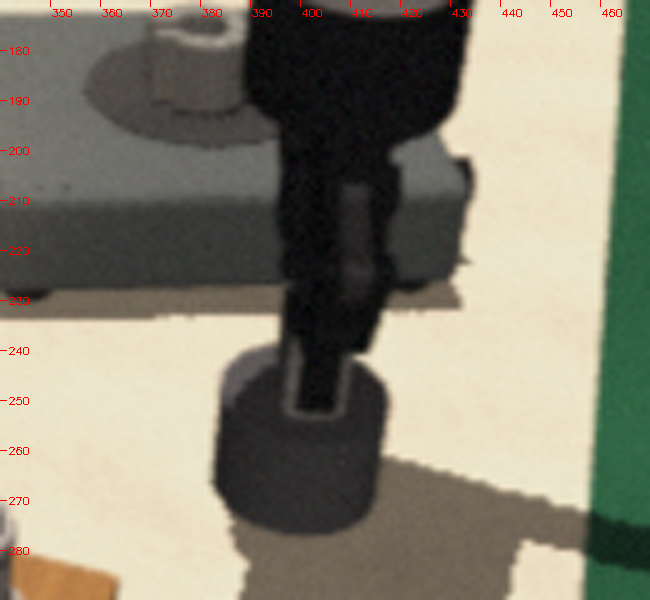

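The cap stands on the table: its rim bottom is at about (399,276), the force is 6 N upward and the height matches. Release and rise.

```bash
python3 -m handwheel '[0,0,0,0,-1, 0,0,0,0,-1, 0,0,0,0,-1, 0,0,0,0,-1, 0,0,0,0,-1, -0.5,0,0,0,-1, -1,0,0,0,-1, -2,0,0,0,-1]'
python3 -m handwheel '[-2,0,0,0,-1, -2.5,0,0,0,-1, -2.5,0,0,0,-1, -1,0,0,0,-1, 0,0,0,0,-1, 0,0,0,0,-1, 0,0,0,0,-1, 0,0,0,0,-1]'
python3 -c "
from h import *
togo([.5104,.194,.15],-69)
f=optics.grab_frame('side');crop(f,290,170,450,290,5,'pics/s5.png')
f=optics.grab_frame('top');crop(f,340,200,460,300,6,'pics/t5.png')"
```

```text
clock: 9.2
position: [0.418, 0.0308, 0.0796]
ee_rot: [[-0.003, 0.25, -0.968], [0.0, -0.968, -0.25], [-1.0, -0.001, 0.002]]
ft_force: [0.4, -0.3, -0.6]
finger_gap: 0.999
clock: 10.0
position: [0.4183, 0.0308, 0.1584]
ee_rot: [[-0.002, 0.25, -0.968], [0.0, -0.968, -0.25], [-1.0, -0.001, 0.002]]
ft_force: [-1.4, 0.2, 0.2]
finger_gap: 1.0
t10.00 pos [0.4183 0.0308 0.1584] yaw -75.52 F [-1.4  0.2  0.2] gap 1.000 j6 72.7 tilt [-0.0024  0.0002]
cm along tool: [  0.82 -13.5  -13.  ] turn -6.52
```

View pics/s5.png

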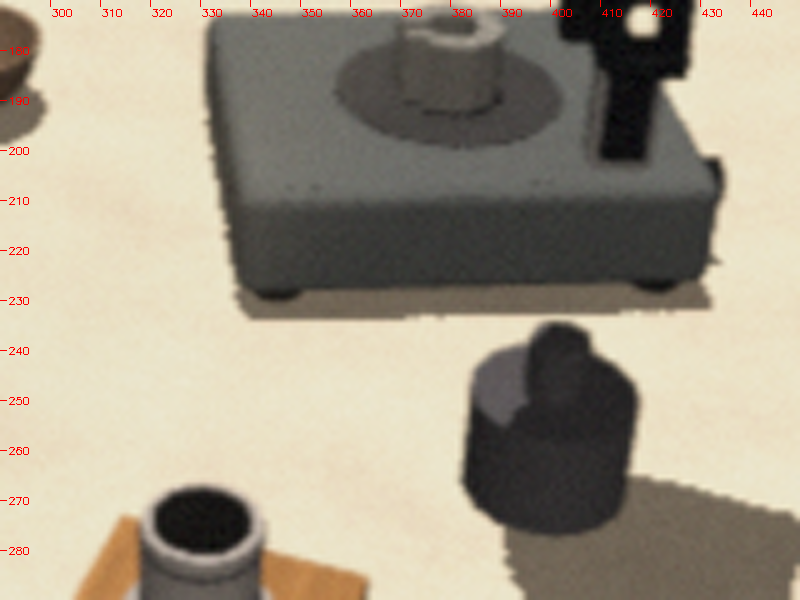

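View pics/t5.png

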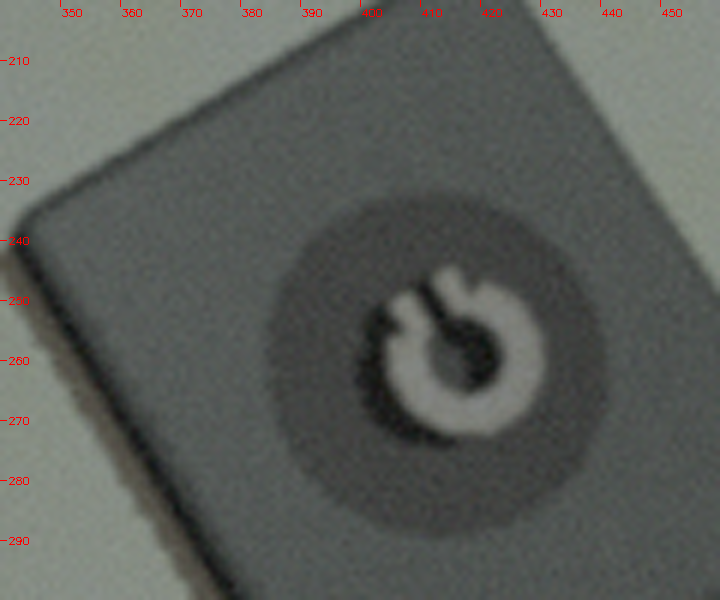

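The cap stands upright and alone at (0.42,0.03). To refine the hub pose and the chuck's yaw, I'll overlay the models on both views.

```bash
cat > ov.py <<'E'
from h import *
def hub(c,yaw,z=.094,dz=0.034):
    a=np.radians(yaw);R=np.array([[np.cos(a),-np.sin(a)],[np.sin(a),np.cos(a)]])
    th=np.linspace(0,2*np.pi,60); th2=np.linspace(np.arcsin(4/22)+.2,2*np.pi-np.arcsin(4/22)-.2,60)
    L=[np.c_[11.5*np.cos(th),11.5*np.sin(th)],np.c_[22*np.cos(th),22*np.sin(th)],np.array([[11,4],[24,4]]),np.array([[11,-4],[24,-4]])]
    return [np.c_[l/1000@R.T+np.array(c),np.full(len(l),z)] for l in L]
def chuck(c,yaw,z0):
    a=np.radians(yaw);R=np.array([[np.cos(a),-np.sin(a)],[np.sin(a),np.cos(a)]])
    th=np.linspace(0,2*np.pi,60); f=lambda r:np.c_[r*np.cos(th),r*np.sin(th)]
    L=[(f(20),.078),(f(26),.038),(f(20),.038),(np.array([[26,0],[33,0]]),.038)]
    return [np.c_[l/1000@R.T+np.array(c),np.full(len(l),z0+z)] for l,z in L]
def over(n,img,models,box,s,fn):
    x0,y0,x1,y1=box; c=cv2.resize(img[y0:y1,x0:x1,::-1],None,fx=s,fy=s,interpolation=cv2.INTER_CUBIC)
    for M,col in models:
        for l in M:
            p=np.array([proj(n,q) for q in l]); p=((p-[x0,y0]+.5)*s-.5)
            cv2.polylines(c,[np.round(p*8).astype(np.int32)],False,col,1,cv2.LINE_AA,3)
    cv2.imwrite(fn,c)
E
python3 - <<'E'
from ov import *
m=[(hub((.5007,-.1622),22.3),(0,0,255))]; k=[(chuck((.5104,.194),20.5,.008),(0,0,255))]
s=optics.grab_frame('side');t=optics.grab_frame('top')
cv2.imwrite('pics/side6.png',s[:,:,::-1]);cv2.imwrite('pics/top6.png',t[:,:,::-1])
A=[]
for n,im in(('side',s),('top',t)):
    bx=(355,160,405,205) if n=='side' else (395,237,440,282)
    over(n,im,m,bx,8,'pics/a.png');A.append(cv2.resize(cv2.imread('pics/a.png'),(380,290)))
    s0=A[-1]
    bx=(300,258,360,313) if n=='side' else (195,260,240,305)
    over(n,im,k,bx,8,'pics/a.png');A.append(cv2.resize(cv2.imread('pics/a.png'),(380,290)))
cv2.imwrite('pics/ov6.png',np.vstack([np.hstack(A[:2]),np.hstack(A[2:])]))
E
```

```text
(no output)
```

View pics/ov6.png

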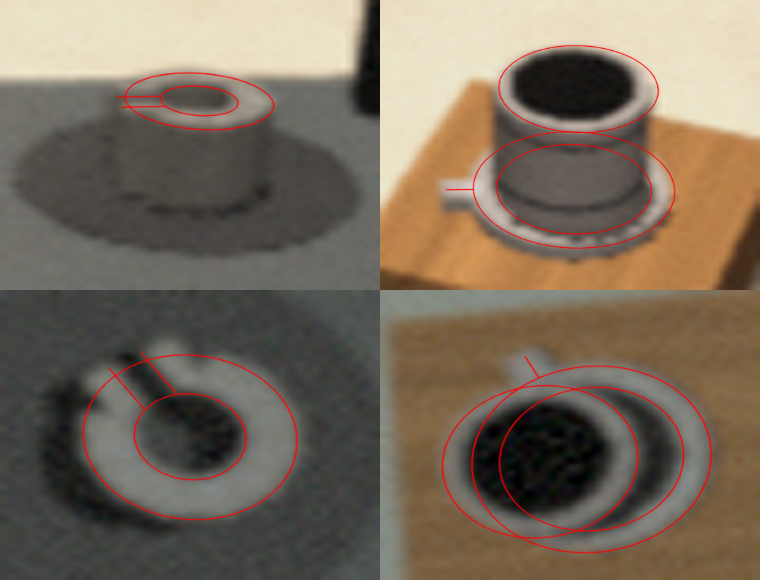

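The overlays fit to about 1 px, except that the keyway angle looks 1 to 4° smaller than modelled. I'll compare candidate angles at higher zoom.

```bash
python3 - <<'E'
from ov import *
t=cv2.imread('pics/top6.png')[:,:,::-1]
A=[]
for yw in (15,18,21,24):
    over('top',t,[(hub((.5003,-.1625),yw),(0,0,255))],(398,240,438,277),10,'pics/a.png');A.append(cv2.imread('pics/a.png')[:295])
cv2.imwrite('pics/ov7.png',np.vstack([np.hstack(A[:2]),np.hstack(A[2:])]))
k=(140,90)
A=[]
for yw in (16,19,22,25):
    over('top',t,[(chuck((.5104,.1935),yw,.008),(0,0,255))],(198,263,238,300),10,'pics/a.png');A.append(cv2.imread('pics/a.png')[:295])
cv2.imwrite('pics/ov8.png',np.vstack([np.hstack(A[:2]),np.hstack(A[2:])]))
E
```

```text
(no output)
```

View pics/ov7.png

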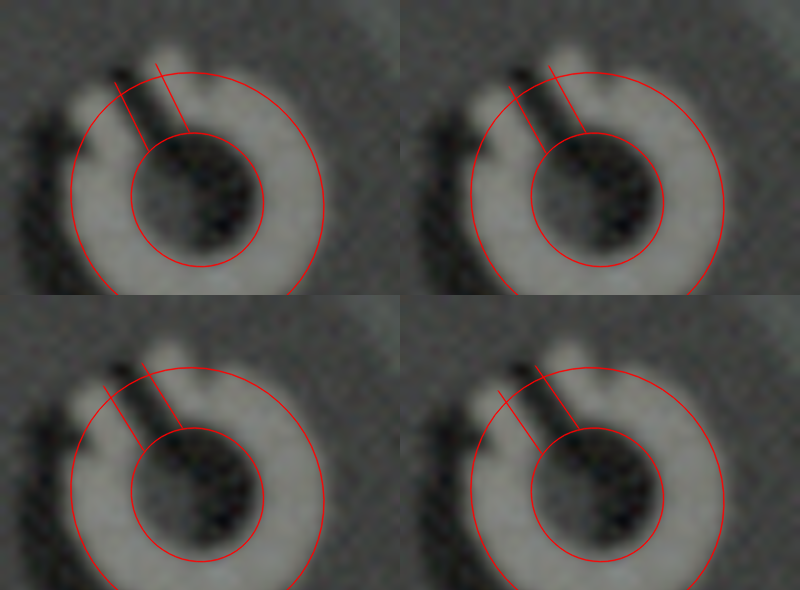

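View pics/ov8.png

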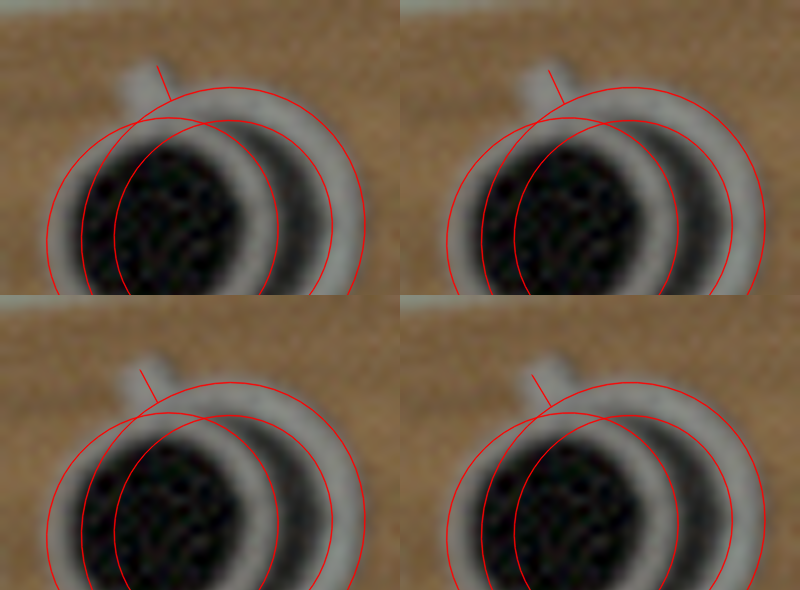

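Keyway at about 20.5±2° and chuck key at about 21±2°, so almost no turn is expected. Go above the chuck, keeping the yaw.

```bash
python3 -m handwheel '[0,-1.5,-1.5,0,-1, 0,-2.5,-2.4,0,-1, 0,-2.8,-2.7,0,-1, 0,-2.8,-2.7,0,-1, 0,-2.4,-2.2,0,-1, 0,-1.5,-1.5,0,-1, 0,0,0,0,-1, 0,0,0,0,-1]'
python3 -m handwheel '[1.5,0,0,0,-1, 1.5,0,0,0,-1, 1,0,0,0,-1, 0.5,0,0,0,-1, 0.5,0,0,0,-1, 0,0,0,0,-1, 0,0,0,0,-1, 0,0,0,0,-1]'
python3 -c "
from h import *
togo([.5104,.194,.050])
f=optics.grab_frame('side');crop(f,280,180,400,315,4,'pics/s7.png')
f=optics.grab_frame('top');crop(f,180,220,280,320,5,'pics/t7.png')"
```

```text
clock: 11.0
position: [0.5109, 0.194, 0.1593]
ee_rot: [[-0.001, 0.251, -0.968], [-0.001, -0.968, -0.251], [-1.0, 0.0, 0.001]]
ft_force: [-0.3, -0.2, 0.3]
finger_gap: 0.997
clock: 11.8
position: [0.5117, 0.1941, 0.1105]
ee_rot: [[0.001, 0.25, -0.968], [0.0, -0.968, -0.25], [-1.0, -0.0, -0.001]]
ft_force: [-0.5, -0.4, -0.0]
finger_gap: 0.997
t11.80 pos [0.5117 0.1941 0.1105] yaw -75.51 F [-0.5 -0.4 -0. ] gap 0.997 j6 90.9 tilt [0.0011 0.0003]
cm along tool: [ 6.04 -0.02  0.14]
```

View pics/s7.png

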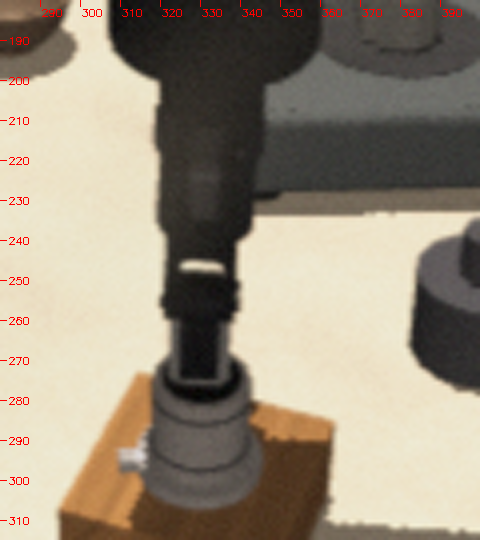

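View pics/t7.png

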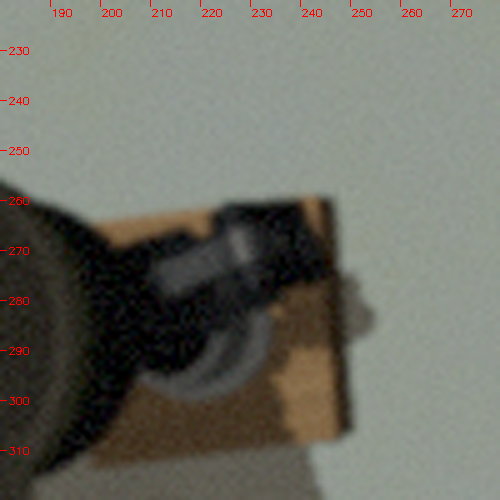

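Side view: the near finger is centred at column 330 and the chuck at about 330.5, so they line up. Descend and grip.

```bash
python3 -m handwheel '[1,0,0.1,0,-1, 1,0,0,0,-1, 1,0,0,0,-1, 1,0,0,0,-1, 1,0,0,0,-1, 0.7,0,0,0,-1, 0.3,0,0,0,-1, 0,0,0,0,-1]'
python3 -c "
from h import *
togo([.5104,.194,.050])"
python3 -m handwheel '[0,0,0,0,1, 0,0,0,0,1, 0,0,0,0,1, 0,0,0,0,1, 0,0,0,0,1, 0,0,0,0,1, 0,0,0,0,1, 0,0,0,0,1]'
python3 -c "
from h import *
togo([.5104,.194,.050])"
```

```text
clock: 12.7
position: [0.51, 0.1936, 0.0492]
ee_rot: [[-0.001, 0.25, -0.968], [-0.0, -0.968, -0.25], [-1.0, 0.0, 0.001]]
ft_force: [0.7, -0.4, 0.3]
finger_gap: 0.999
t12.70 pos [0.51   0.1936 0.0492] yaw -75.52 F [ 0.7 -0.4  0.3] gap 0.999 j6 90.9 tilt [-0.0009 -0.0002]
cm along tool: [-0.08 -0.03 -0.05] 
clock: 13.5
position: [0.5109, 0.1939, 0.0506]
ee_rot: [[0.001, 0.25, -0.968], [0.0, -0.968, -0.25], [-1.0, -0.0, -0.001]]
ft_force: [0.2, 0.9, 6.1]
finger_gap: 0.455
t13.50 pos [0.5109 0.1939 0.0506] yaw -75.52 F [0.2 0.9 6.1] gap 0.455 j6 90.9 tilt [0.0012 0.0005]
cm along tool: [ 0.06 -0.02  0.04]
```

```bash
python3 -m handwheel '[-0.5,0,0,0,1, -1,0,0,0,1, -2,0,0,0,1, -2.5,0,0,0,1, -2.5,0,0,0,1, -2.5,0,0,0,1, -2,0,0,0,1, 0,0,0,0,1]'
python3 -c "
from h import *
togo([.5003,-.1625,.175])"
python3 -m handwheel '[0,1,0.3,0,1, 0,2,0.6,0,1, 0,3,0.9,0,1, 0,3.2,0.9,0,1, 0,3.2,0.9,0,1, 0,3.2,0.9,0,1, 0,3.2,0.9,0,1, 0,3.2,0.9,0,1]'
python3 -c "
from h import *
togo([.5003,-.1625,.175])"
```

```text
clock: 14.3
position: [0.5122, 0.1942, 0.1838]
ee_rot: [[0.006, 0.25, -0.968], [0.002, -0.968, -0.25], [-1.0, -0.0, -0.006]]
ft_force: [0.9, 0.6, -2.3]
finger_gap: 0.46
t14.30 pos [0.5122 0.1942 0.1838] yaw -75.52 F [ 0.9  0.6 -2.3] gap 0.460 j6 90.9 tilt [0.0059 0.0015]
cm along tool: [ 0.82 34.24 10.08] 
clock: 15.1
position: [0.5025, -0.0368, 0.1775]
ee_rot: [[-0.004, 0.25, -0.968], [0.0, -0.968, -0.25], [-1.0, -0.001, 0.003]]
ft_force: [0.8, -0.1, -3.7]
finger_gap: 0.453
t15.10 pos [ 0.5025 -0.0368  0.1775] yaw -75.53 F [ 0.8 -0.1 -3.7] gap 0.453 j6 65.5 tilt [-0.0036  0.0003]
cm along tool: [ 0.25 12.11  3.35]
```

```bash
python3 -m handwheel '[0,3,0.8,0,1, 0,3,0.8,0,1, 0,2.5,0.7,0,1, 0,2,0.6,0,1, 0,1.2,0.4,0,1, 0,0.4,0.1,0,1, 0,0,0,0,1, 0,0,0,0,1]'
python3 - <<'E'
from ov import *
togo([.5003,-.1625,.165])
s=optics.grab_frame('side');t=optics.grab_frame('top')
cv2.imwrite('pics/side9.png',s[:,:,::-1]);cv2.imwrite('pics/top9.png',t[:,:,::-1])
b=bot.observe()['position']; m=[(chuck(b[:2],21,b[2]-.0426),(0,0,255)),(hub((.5003,-.1625),20.5),(0,255,0))]
over('side',s,m,(340,100,430,200),6,'pics/s9.png');over('top',t,m,(380,210,460,290),7,'pics/t9.png')
E
```

```text
clock: 15.9
position: [0.5015, -0.1599, 0.1794]
ee_rot: [[-0.001, 0.251, -0.968], [0.001, -0.968, -0.251], [-1.0, -0.001, 0.0]]
ft_force: [-0.1, 0.7, -3.4]
finger_gap: 0.453
t15.90 pos [ 0.5015 -0.1599  0.1794] yaw -75.48 F [-0.1  0.7 -3.4] gap 0.453 j6 52.2 tilt [-0.0006  0.0007]
cm along tool: [1.44 0.22 0.18]
```

View pics/s9.png

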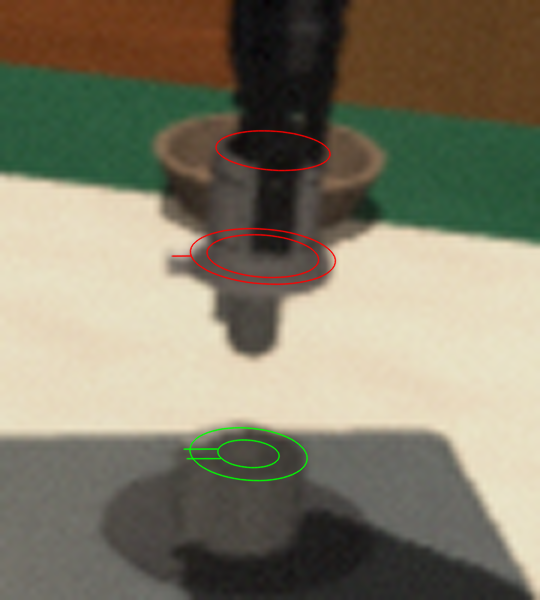

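View pics/t9.png

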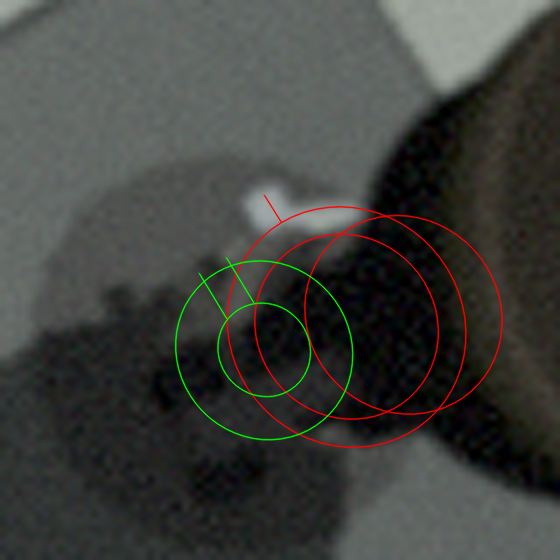

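The views put chuck and hub within about 1 to 2 mm of each other, and the nose captures 5 mm. Centre it, lower it into the mouth and watch the force.

```bash
python3 -m handwheel '[0.5,0.2,0.1,0,1, 1,0,0,0,1, 1,0,0,0,1, 0.7,0,0,0,1, 0.4,0,0,0,1, 0,0,0,0,1, 0,0,0,0,1, 0,0,0,0,1]'
python3 -c "
from h import *
togo([.5008,-.1622,.13])
s=bot.observe();print(s['moment'])
f=optics.grab_frame('side');crop(f,345,120,425,210,6,'pics/s10.png')"
```

```text
clock: 16.8
position: [0.5016, -0.1631, 0.1444]
ee_rot: [[0.001, 0.25, -0.968], [-0.0, -0.968, -0.25], [-1.0, 0.001, -0.001]]
ft_force: [-0.8, -0.4, -1.9]
finger_gap: 0.455
t16.80 pos [ 0.5016 -0.1631  0.1444] yaw -75.52 F [-0.8 -0.4 -1.9] gap 0.455 j6 51.9 tilt [ 0.0009 -0.0004]
cm along tool: [ 1.44 -0.11  0.05] 
[-0.04239473  0.00578096  0.0145738 ]
```

View pics/s10.png

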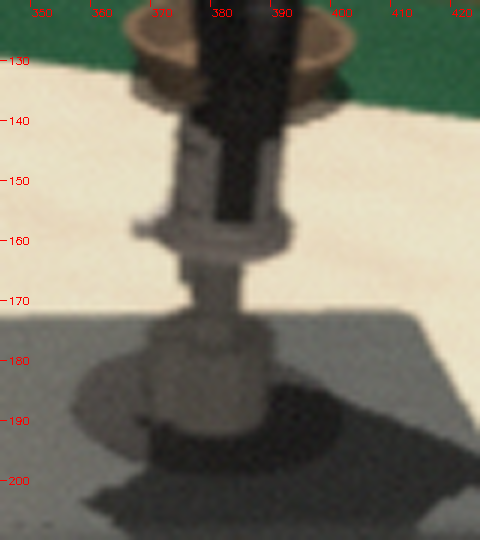

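Nose and hub axes agree within about 0.5 px. Continue down gently.

```bash
python3 -m handwheel '[0.3,-0.08,-0.05,0,1, 0.3,0,0,0,1, 0.3,0,0,0,1, 0.2,0,0,0,1, 0,0,0,0,1, 0,0,0,0,1, 0,0,0,0,1, 0,0,0,0,1]'
python3 -c "
from h import *
togo([.5008,-.1622,.13])
s=bot.observe();print(s['moment'])"
```

```text
clock: 17.65
position: [0.5016, -0.1621, 0.133]
ee_rot: [[0.0, 0.25, -0.968], [-0.0, -0.968, -0.25], [-1.0, 0.0, -0.0]]
ft_force: [0.8, -0.5, -4.1]
finger_gap: 0.451
t17.65 pos [ 0.5016 -0.1621  0.133 ] yaw -75.52 F [ 0.8 -0.5 -4.1] gap 0.451 j6 52.0 tilt [ 0.0003 -0.0001]
cm along tool: [ 0.3  -0.01  0.08] 
[-0.01525405  0.03560446 -0.04428298]
```

```bash
python3 -m handwheel '[0.2,0,0,0,1, 0.2,0,0,0,1, 0.2,0,0,0,1, 0.1,0,0,0,1, 0,0,0,0,1, 0,0,0,0,1, 0,0,0,0,1, 0,0,0,0,1]'
python3 -c "
from h import *
togo([.5008,-.1622,.1246])
s=bot.observe();print(s['moment'])"
```

```text
clock: 18.45
position: [0.5016, -0.162, 0.1259]
ee_rot: [[0.0, 0.25, -0.968], [-0.0, -0.968, -0.25], [-1.0, 0.0, -0.0]]
ft_force: [0.2, 0.2, -2.5]
finger_gap: 0.452
t18.45 pos [ 0.5016 -0.162   0.1259] yaw -75.51 F [ 0.2  0.2 -2.5] gap 0.452 j6 52.0 tilt [ 0.0001 -0.    ]
cm along tool: [ 0.13 -0.    0.08] 
[-0.06328259  0.01260213  0.05602298]
```

In the bore at about 10.7 mm depth with no side force. The next few mm will show whether the key enters.

```bash
python3 -m handwheel '[0.1,0,0,0,1, 0.1,0,0,0,1, 0.1,0,0,0,1, 0,0,0,0,1, 0,0,0,0,1, 0,0,0,0,1, 0,0,0,0,1, 0,0,0,0,1]'
python3 -c "
from h import *
togo([.5008,-.1622,.1246])
s=bot.observe();print(s['moment'])
f=optics.grab_frame('side');crop(f,345,120,425,210,6,'pics/s11.png')"
```

```text
clock: 19.25
position: [0.5015, -0.162, 0.1228]
ee_rot: [[0.0, 0.25, -0.968], [0.0, -0.968, -0.25], [-1.0, 0.0, -0.0]]
ft_force: [-0.9, 0.8, -3.6]
finger_gap: 0.452
t19.25 pos [ 0.5015 -0.162   0.1228] yaw -75.52 F [-0.9  0.8 -3.6] gap 0.452 j6 52.0 tilt [0. 0.]
cm along tool: [-0.18 -0.    0.07] 
[-0.02086341  0.05512939 -0.04687563]
```

View pics/s11.png

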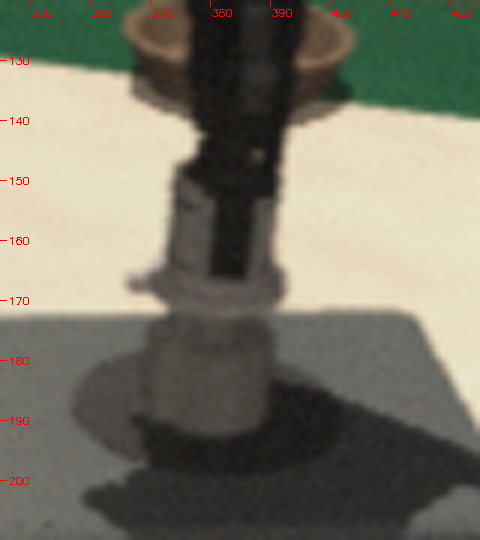

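```bash
python3 -m handwheel '[0.1,0,0,0,1, 0.1,0,0,0,1, 0.1,0,0,0,1, 0.1,0,0,0,1, 0,0,0,0,1, 0,0,0,0,1, 0,0,0,0,1, 0,0,0,0,1]'
python3 -c "
from h import *
togo([.5008,-.1622,.1046])
s=bot.observe();print(s['moment'])"
```

```text
clock: 20.1
position: [0.5015, -0.162, 0.1189]
ee_rot: [[0.0, 0.25, -0.968], [-0.0, -0.968, -0.25], [-1.0, 0.0, -0.0]]
ft_force: [0.2, -1.0, -2.4]
finger_gap: 0.453
t20.10 pos [ 0.5015 -0.162   0.1189] yaw -75.51 F [ 0.2 -1.  -2.4] gap 0.453 j6 52.0 tilt [ 0. -0.]
cm along tool: [ 1.43 -0.    0.07] 
[-0.04829323  0.03502222 -0.02529325]
```

It is 6 mm past the landing height with no contact, so the key appears to have entered. Continue.

```bash
python3 -m handwheel '[0.2,0,0,0,1, 0.2,0,0,0,1, 0.2,0,0,0,1, 0.2,0,0,0,1, 0,0,0,0,1, 0,0,0,0,1, 0,0,0,0,1, 0,0,0,0,1]'
python3 -c "
from h import *
togo([.5008,-.1622,.1046])
s=bot.observe();print(s['moment'])
f=optics.grab_frame('side');crop(f,345,120,425,210,6,'pics/s12.png')
f=optics.grab_frame('top');crop(f,380,210,460,290,7,'pics/t12.png')"
```

```text
clock: 20.9
position: [0.5015, -0.162, 0.1109]
ee_rot: [[0.0, 0.25, -0.968], [-0.0, -0.968, -0.25], [-1.0, 0.0, -0.0]]
ft_force: [0.7, 0.1, -2.9]
finger_gap: 0.449
t20.90 pos [ 0.5015 -0.162   0.1109] yaw -75.51 F [ 0.7  0.1 -2.9] gap 0.449 j6 52.0 tilt [ 0.0001 -0.    ]
cm along tool: [ 0.63 -0.    0.08] 
[-0.01674124 -0.01609599 -0.104749  ]
```

View pics/s12.png

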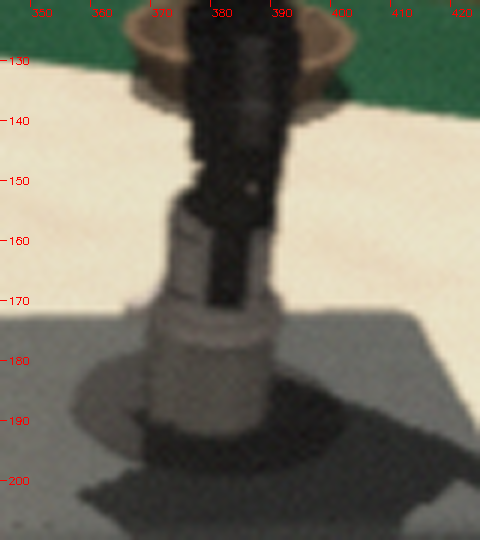

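View pics/t12.png

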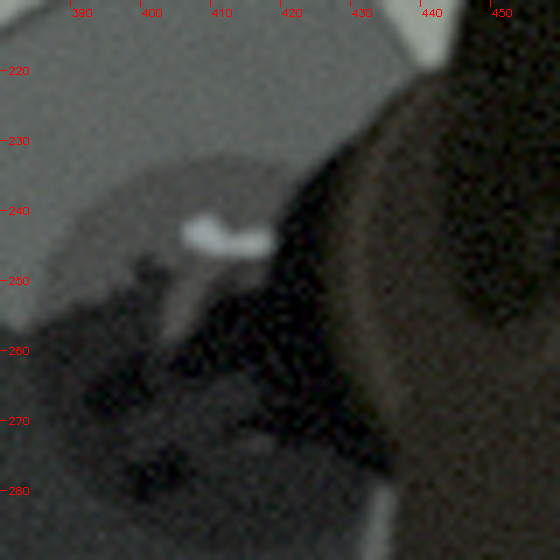

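The flange is just above the hub (side view, flange at about y=173) with the lug over the keyway. The last 6 mm go in small steps.

```bash
python3 -m handwheel '[0.15,0,0,0,1, 0.15,0,0,0,1, 0.15,0,0,0,1, 0.1,0,0,0,1, 0,0,0,0,1, 0,0,0,0,1, 0,0,0,0,1, 0,0,0,0,1]'
python3 -m handwheel '[0.05,0,0,0,1, 0,0,0,0,1, 0.02,0,0,0,1, 0,0,0,0,1, 0.02,0,0,0,1, 0,0,0,0,1, 0,0,0,0,1, 0,0,0,0,1]'
python3 -c "
from h import *
togo([.5008,-.1622,.1046])"
```

```text
clock: 21.8
position: [0.5015, -0.162, 0.1053]
ee_rot: [[0.0, 0.25, -0.968], [0.0, -0.968, -0.25], [-1.0, -0.0, -0.0]]
ft_force: [-1.0, 0.1, -3.1]
finger_gap: 0.45
clock: 22.6
position: [0.5015, -0.1621, 0.1046]
ee_rot: [[0.0, 0.25, -0.968], [-0.0, -0.968, -0.25], [-1.0, 0.0, -0.0]]
ft_force: [-1.9, 1.1, 0.4]
finger_gap: 0.452
t22.60 pos [ 0.5015 -0.1621  0.1046] yaw -75.52 F [-1.9  1.1  0.4] gap 0.452 j6 52.0 tilt [ 0.0001 -0.    ]
cm along tool: [-0.   -0.    0.07]
```

Contact begins exactly at the expected height. Press further; the chuck's weight makes the unloaded reading about -3 N.

```bash
python3 -m handwheel '[0.02,0,0,0,1, 0,0,0,0,1, 0.02,0,0,0,1, 0,0,0,0,1, 0,0,0,0,1, 0,0,0,0,1, 0,0,0,0,1, 0,0,0,0,1]'
python3 -c "
from h import *
togo([.5008,-.1622,.1046])"
```

```text
clock: 23.4
position: [0.5016, -0.1621, 0.1046]
ee_rot: [[0.0, 0.25, -0.968], [-0.0, -0.968, -0.25], [-1.0, 0.0, -0.0]]
ft_force: [-5.1, 0.9, 6.2]
finger_gap: 0.454
t23.40 pos [ 0.5016 -0.1621  0.1046] yaw -75.51 F [-5.1  0.9  6.2] gap 0.454 j6 52.0 tilt [ 0.0002 -0.0001]
cm along tool: [-0.   -0.    0.08]
```

```bash
python3 -m handwheel '[0.02,0,0,0,1, 0,0,0,0,1, 0.02,0,0,0,1, 0,0,0,0,1, 0,0,0,0,1, 0,0,0,0,1, 0,0,0,0,1, 0,0,0,0,1]'
python3 - <<'E'
from ov import *
togo([.5008,-.1622,.1046])
for n,b in(('side',(345,120,425,210)),('top',(380,210,460,290))):
    im=optics.grab_frame(n); cv2.imwrite(f'pics/{n}13.png',im[:,:,::-1])
    over(n,im,[(chuck((.5008,-.1622),20.5,.062),(0,0,255))],b,6,f'pics/{n}13o.png')
togo([.5008,-.1622,.1046])
E
```

```text
clock: 24.2
position: [0.5016, -0.1621, 0.1046]
ee_rot: [[0.0, 0.25, -0.968], [-0.0, -0.968, -0.25], [-1.0, 0.0, -0.0]]
ft_force: [-6.1, 1.8, 9.6]
finger_gap: 0.455
t24.20 pos [ 0.5016 -0.1621  0.1046] yaw -75.51 F [-6.1  1.8  9.6] gap 0.455 j6 52.0 tilt [ 0.0003 -0.0001]
cm along tool: [-0.   -0.01  0.08] 
t24.30 pos [ 0.5016 -0.162   0.1045] yaw -75.51 F [-6.7  2.1  9.6] gap 0.452 j6 52.0 tilt [ 0.0002 -0.0001]
cm along tool: [-0.01 -0.    0.08]
```

View pics/side13o.png

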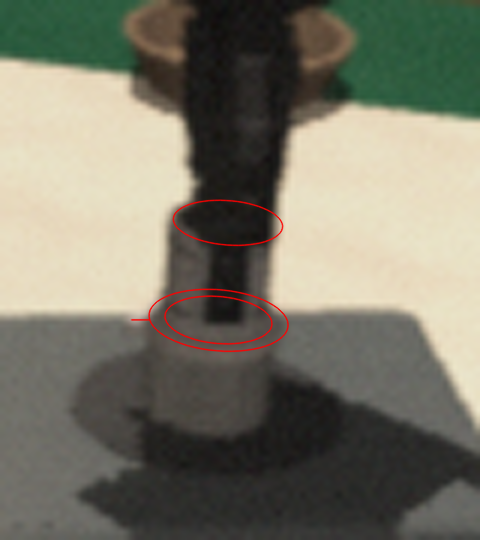

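View pics/side13.png

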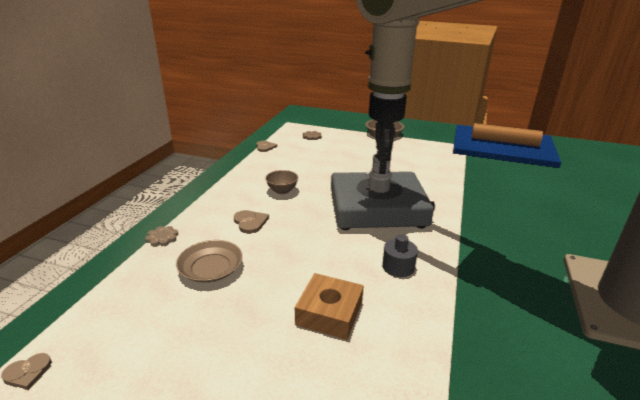

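Seated: the flange ring matches the home model, the cap stands upright at (400,257), and the stand is empty. The clay pieces look unmoved. I'll relieve the slight side force and press a little more.

```bash
python3 -m handwheel '[0.02,0,0.02,0,1, 0,0,0,0,1, 0,0,0.02,0,1, 0,0,0,0,1, 0,0,0,0,1, 0,0,0,0,1, 0,0,0,0,1, 0,0,0,0,1]'
python3 -c "
from h import *
togo([.5008,-.1622,.1046])"
```

```text
clock: 25.1
position: [0.5016, -0.1621, 0.1045]
ee_rot: [[0.001, 0.25, -0.968], [-0.0, -0.968, -0.25], [-1.0, 0.0, -0.001]]
ft_force: [-5.1, 3.2, 10.3]
finger_gap: 0.453
t25.10 pos [ 0.5016 -0.1621  0.1045] yaw -75.51 F [-5.1  3.2 10.3] gap 0.453 j6 52.0 tilt [ 0.001  -0.0001]
cm along tool: [-0.01 -0.01  0.08]
```

```bash
python3 -m handwheel '[0.02,0.01,0.02,0,1, 0,0,0,0,1, 0,0.01,0,0,1, 0,0,0,0,1, 0,0,0,0,1, 0,0,0,0,1, 0,0,0,0,1, 0,0,0,0,1]'
python3 -m handwheel '[0,0,0,0,1, 0,0,0,0,1, 0,0,0,0,1, 0,0,0,0,1, 0,0,0,0,1, 0,0,0,0,1, 0,0,0,0,1, 0,0,0,0,1]'
```

```text
clock: 25.9
position: [0.5016, -0.1621, 0.1046]
ee_rot: [[0.001, 0.25, -0.968], [0.0, -0.968, -0.25], [-1.0, 0.0, -0.001]]
ft_force: [-4.8, 3.3, 10.7]
finger_gap: 0.452
clock: 26.7
position: [0.5016, -0.1621, 0.1045]
ee_rot: [[0.001, 0.25, -0.968], [0.0, -0.968, -0.25], [-1.0, 0.0, -0.001]]
ft_force: [-5.1, 3.3, 10.3]
finger_gap: 0.455
```

```bash
python3 -m handwheel '[0.03,0,0,0,1, 0,0,0,0,1, 0.02,0,0,0,1, 0,0,0,0,1, 0,0,0,0,1, 0,0,0,0,1, 0,0,0,0,1, 0,0,0,0,1]'
python3 -m handwheel '[0,0,0,0,1, 0,0,0,0,1, 0,0,0,0,1, 0,0,0,0,1, 0,0,0,0,1, 0,0,0,0,1, 0,0,0,0,1, 0,0,0,0,1]'
```

```text
clock: 27.5
position: [0.5016, -0.1621, 0.1045]
ee_rot: [[0.001, 0.25, -0.968], [0.0, -0.968, -0.25], [-1.0, 0.0, -0.001]]
ft_force: [-7.2, 5.3, 15.2]
finger_gap: 0.456
clock: 28.3
position: [0.5016, -0.1621, 0.1045]
ee_rot: [[0.001, 0.25, -0.968], [0.0, -0.968, -0.25], [-1.0, 0.0, -0.001]]
ft_force: [-6.9, 5.0, 16.0]
finger_gap: 0.451
```

```bash
python3 -m handwheel '[-0.02,0,0,0,1, 0,0,0,0,1, 0,0,0,0,1, 0,0,0,0,1, 0,0,0,0,1, 0,0,0,0,1, 0,0,0,0,1, 0,0,0,0,1]'
python3 -m handwheel '[0,0,0,0,1, 0,0,0,0,1, 0,0,0,0,1, 0,0,0,0,1, 0,0,0,0,1, 0,0,0,0,1, 0,0,0,0,1, 0,0,0,0,1]'
```

```text
clock: 29.1
position: [0.5016, -0.1621, 0.1045]
ee_rot: [[0.001, 0.25, -0.968], [0.0, -0.968, -0.25], [-1.0, 0.0, -0.001]]
ft_force: [-7.3, 4.6, 14.0]
finger_gap: 0.453
clock: 29.9
position: [0.5016, -0.1621, 0.1045]
ee_rot: [[0.001, 0.25, -0.968], [0.0, -0.968, -0.25], [-1.0, 0.0, -0.001]]
ft_force: [-6.8, 4.4, 13.9]
finger_gap: 0.454
```

Steady at 14 N measured, or about 17 N on the hub with the chuck's weight added. Handing in.

```bash
python3 -c "
from station import job_done
print(job_done())"
```

```text
the job is handed in; nothing more can be done
None
```

The cap is off the hub and the chuck is fully seated in it, still gripped and pressed down. I handed the job in at about 30 s of the 72 s; no verdict was reported.

- **Cap:** I lifted it off, lowered it until about 6 N of contact, and released it upright at about (0.42, 0.03), clear of the wheel. The last side picture shows it still standing there.
- **Chuck:** I took it from the stand and lowered it into the hub. The camera views put the key and keyway within about 2° of each other, so the key entered with no turning.
- **Seating:** Contact came at the height worked out beforehand for home (TCP z 0.1046 m). In the side picture the flange matches the home position.
- **Pressing:** The final reading was a steady 14 N, or about 17 N on the hub with the chuck's weight added.
- **Clay pieces:** The dish, bowl and heart look unmoved in the last side picture, judged by eye only.

Two checks did not come out clean:
- **Side force:** About 8 N remained (−7 N in x, +4 N in y). My small corrections did not remove it.
- **Camera agreement:** The two cameras disagreed on the hub's position by about 2 mm. The chuck went in freely even so.

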